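# Load the strain viewer's tray with glass test tiles

### The job

Get the strain viewer ready: take all the glass test tiles out of the compartment case, lay each in a seat of the viewing tray, and fill any seats left over with the waisted aluminium blanks. Press every piece right down at both ends so that it sits level and flush with the tray's deck; only then fold the clear cover fully shut over them and let go. Leave the flask, toolbox and jar where they are.

Things in the scene. Friction and masses are not known exactly. Their poses are not given: they have to be found in the camera images.
- case: Shallow open compartment case of plastic, fixed to the bench, outer 256 (x) x 316 (y) x 12 mm high, walls and floor 4 mm thick, divided 2 along x by 3 along y into six compartments about 122 x 100 mm. Origin: centre of its underside. At the start each present tile or blank lies flat in its own compartment, long side roughly along the case's x, its top 6 mm above the walls.
- tray: Viewing tray of a glass strain viewer, fixed: 270 x 230 mm, deck top 30 mm above the bench. Origin: underside, at the middle of its 2 x 2 seats; x points to the cover's hinge, z up. Each seat (98 mm along x, 50 along y) has a rubber pad under each end that holds a laid-in piece 8 mm proud. Finger channels 40 mm wide, floor 13 mm above the bench, run along y across the middle of the seats.
- cover (a joint): Angle of the tray's hinged clear cover (rad): 0 shut flat over the tray, about 1.6 to 1.9 standing open. It stays where it is left (stiff hinge, about 0.65 N m, 2.5 to 5 N at its free edge). Panel 258 x 220 mm, 6 mm thick; shut, its lower face is 3 mm above the deck, so it cannot shut over a piece standing proud.
- hinge (a point): Middle of the cover's hinge axis, fixed on the tray at 138 mm along tray x, 33 mm above the bench. The axis runs along tray y.
- cover_edge (a point): Middle of the cover's free edge, at its outer (upper when shut) face, 260 mm from the hinge axis. Shut, it is 39 mm above the bench, at -122 mm along tray x.
- seat0 (a point): Seat 0 of the tray: where the centre of a fully pressed-home piece comes to lie, 23 mm above the bench, at tray x = -55 mm, y = -55 mm. Axes as the tray's; long side along x. Its two end pads (34 mm either side) are each held by friction (5 N), sink up to 8 mm when that end is pressed and stay there; both right down = level and flush.
- seat1 (a point): Seat 1 of the tray: where the centre of a fully pressed-home piece comes to lie, 23 mm above the bench, at tray x = -55 mm, y = +55 mm. Axes as the tray's; long side along x. Its two end pads (34 mm either side) are each held by friction (5 N), sink up to 8 mm when that end is pressed and stay there; both right down = level and flush.
- seat2 (a point): Seat 2 of the tray: where the centre of a fully pressed-home piece comes to lie, 23 mm above the bench, at tray x = +55 mm, y = -55 mm. Axes as the tray's; long side along x. Its two end pads (34 mm either side) are each held by friction (5 N), sink up to 8 mm when that end is pressed and stay there; both right down = level and flush.
- seat3 (a point): Seat 3 of the tray: where the centre of a fully pressed-home piece comes to lie, 23 mm above the bench, at tray x = +55 mm, y = +55 mm. Axes as the tray's; long side along x. Its two end pads (34 mm either side) are each held by friction (5 N), sink up to 8 mm when that end is pressed and stay there; both right down = level and flush.
- tile1: Glass test tile, a plain slab 90 (x) x 44 (y) x 14 mm, about 0.14 kg. Origin at its centre. Fits any seat either way round. May be absent.
- tile2: Glass test tile, a plain slab 90 (x) x 44 (y) x 14 mm, about 0.14 kg. Origin at its centre. Fits any seat either way round. May be absent.
- tile3: Glass test tile, a plain slab 90 (x) x 44 (y) x 14 mm, about 0.14 kg. Origin at its centre. Fits any seat either way round. May be absent.
- tile4: Glass test tile, a plain slab 90 (x) x 44 (y) x 14 mm, about 0.14 kg. Origin at its centre. Fits any seat either way round. May be absent.
- blank1: Aluminium blank plate, same outline 90 (x) x 44 (y) x 14 mm, but with a waist: the middle 42 mm of its length is only 36 mm wide. About 0.11 kg. Origin at its centre. Fits any seat either way round.
- blank2: Aluminium blank plate, same outline 90 (x) x 44 (y) x 14 mm, but with a waist: the middle 42 mm of its length is only 36 mm wide. About 0.11 kg. Origin at its centre. Fits any seat either way round.
- flask: Orange drinking flask, 72 mm across, 210 mm tall, standing; origin at its foot. Not part of the job.
- toolbox: Red steel toolbox, 100 x 240 x 75 mm; origin at its underside. Not part of the job.
- jar: Small jar, 60 mm across, 80 mm tall; origin at its foot. Not part of the job.

How it is judged:
By the outcome, as a careful person would: the job done as asked, in the order asked, and still so for the second after the job is handed in, with the robot touching nothing.
Of tile1, tile2, tile3, tile4 only 2 to 4 are there at a start; the rules pass over those that are not, and their reading is None.
At some moment in a run one of tile1, tile2, tile3, tile4, blank1, blank2 may be knocked a few centimetres aside while the robot is not near it.
Once in a run the grip may slacken for a moment while it holds something.
It also fails if it takes over 200 s, if anything falls off the work surface, if the arm or the gripper's body presses on something with over 40 N, if the wrist force passes 120 N, or if a joint passes its speed limit or range.

### The arm

A 7-joint arm with a two-finger parallel gripper is mounted at the origin on the work surface. World frame = base frame: x ahead of the robot, y to its left, z up, the work surface at z = 0. Lengths are in m, angles in rad, forces in N, time in s.
With the tool pointing down it reaches from about 0.425 to 0.875 m from the base axis. Payload 4.7 kg.
Tool frame: the origin (TCP) lies midway between the tips of the shut fingers; the grasp point (between the pads) lies 19 mm behind it; z points along the fingers, y is the line along which they close (so a half turn about z gives the same grasp; the last joint's range is limited). The gripper opens to 87 mm and grips with 3 to 60 N. Pads are 19 mm wide; open, the fingers measure 117 mm over their backs; the gripper's body (75 mm by 190 mm) begins 51 mm behind the grasp point.
Start: joints at [1.302, 0.321, -0.07, 1.45, 0.023, 1.371, -0.057], TCP at [0.181, -0.624, 0.223] pointing down, gripper open.
Joint ranges: [-2.86, 2.86], [-0.3, 2.09], [-1.38, 1.24], [0.06, 2.45], [-1.56, 4.7], [0.09, 2.05], [-2.69, 2.69]. Speed limits (rad/s): [2.57, 2.57, 3.14, 3.14, 3.14, 3.14, 3.14].

### API

Orientations are given as a rotation vector (axis times angle).
In Python, from bench import ctrl gives the robot as it stands. The module is installed in compiled form; this text tells all that it offers.
- The arm moves only by the tool carry_out, never from a script. Its argument "steps" is a list of rows, each a list of 7 numbers: the turn, a rotation vector about the world's x, y, z in degrees, then the shift along the world's x, y, z in cm, then the opening, from 0 (shut) to 1 (fully open). A call has 1 to 12 rows; each row is the pose to reach, as a shift and turn from the pose commanded when the call began; what a row does not reach only later rows make up. A row lasts 1/10 s, in which the tool goes at most 50 mm and 8.59 degrees, less where a joint would pass 70% of its speed; a pose out of reach is approached as far as the arm can. A call with a gripper value outside its range is refused whole. The fingers move at their own pace and stop on an object; "squeeze" is the grip in N (left out, the last holds). Time passes only in rows, so rows that repeat a pose let the fingers close. It gives the time, the measured TCP pose, the force, the opening and the grip force at its end, in the units of the state.
- ctrl.get_state(): the state, without advancing time (a new reading comes with each control period).
- ctrl.get_image(name): name is "scene" or "top" or "wrist"; returns a dict with "pixels" (384x512x3 uint8, red, green, blue), "camera_matrix" (3x3 intrinsics, pixels), "cam_to_world" (4x4, takes a point from camera to world coordinates); the wrist camera has in their place "T_tool_cam" (4x4, takes a point from camera to tool coordinates, whose origin is the TCP and whose axes are the flange's). Camera axes: x right, y down, z forward; pixel columns grow to the right and rows downward; lengths in m; the calibration is good to about 2 mm. A picture is of the moment at which its call begins: read the wrist's pose just before it. There is no depth.
- ctrl.close_job(): hands the job in; it is judged then, once.
The state is a dict: "time": time; "joint_positions": joint angles; "qd": joint speeds; "joint_torque": joint torques, N m; "position": TCP position; "tool_rot": TCP orientation; "ft_force": force on the tool from outside, world axes, zero at the start; "torque": the same for the moment, N m; "grip_width": opening from 0.0 (shut) to 1.0 (fully open); "grip_force": force on a finger pad.
Only numpy, scipy, OpenCV 4.12 (cv2) and the standard library are available. Lean on these libraries where they do the work, as an engineer would, in place of code of your own. Each camera call takes 0.05 s, during which the arm holds its last target. There are 200 camera calls.

## Working session

There is one attempt and no reset: what is moved stays moved. The work goes in short steps, Python scripts to look and compute and a tool call to move; the robot and the scene stay as the last step left them, time stands still between calls to the robot, and variables do not carry over. Pictures are saved under pics/ and viewed, at most 14 in all, crops included, and the job is handed in when it is done.

Besides the shell and the picture viewer there is one more tool, called by a JSON object that holds its "op" and its "data", one argument or row to a line. carry_out: Moves the arm, as the interface text tells. Its arguments: {"type":"object","properties":{"steps":{"type":"array","items":{"type":"array","items":{"type":"number"}}},"squeeze":{"type":"number"}},"required":["steps"]}

```bash
mkdir -p pics; cat > h.py <<'E'
import numpy as np, cv2
from bench import ctrl
from scipy.spatial.transform import Rotation as R
def shot(name):
    s=ctrl.get_state(); d=ctrl.get_image(name)
    if name=="wrist":
        T=np.eye(4);T[:3,:3]=R.from_rotvec(s["tool_rot"]).as_matrix();T[:3,3]=s["position"]
        M=T@np.array(d["T_tool_cam"])
    else: M=np.array(d["cam_to_world"])
    return np.array(d["pixels"])[:,:,::-1].copy(),np.array(d["camera_matrix"]),M
def ray(K,M,uv):
    d=M[:3,:3]@np.linalg.solve(K,np.array([uv[0],uv[1],1.])); return M[:3,3],d/np.linalg.norm(d)
def onz(K,M,uv,z):
    o,d=ray(K,M,uv); return o+d*(z-o[2])/d[2]
def proj(K,M,p):
    c=np.linalg.inv(M)@np.append(p,1); q=K@c[:3]; return q[:2]/q[2]
def tri(rays):
    A=np.zeros((3,3));b=np.zeros(3)
    for o,d in rays:
        P=np.eye(3)-np.outer(d,d);A+=P;b+=P@o
    p=np.linalg.solve(A,b); return p,[np.linalg.norm((np.eye(3)-np.outer(d,d))@(p-o)) for o,d in rays]
E
python3 - <<'E'
from h import *
s=ctrl.get_state();print(s)
for n in("scene","top","wrist"):
    im,K,M=shot(n);cv2.imwrite(f"pics/{n}0.png",im);np.savez(f"{n}0.npz",im=im,K=K,M=M);print(n,K.round(1).tolist(),M.round(3).tolist())
E
```

```text
{'time': 0.0, 'joint_positions': array([ 1.30210336,  0.32184558, -0.07011484,  1.45167556,  0.02261907,
        1.37079748, -0.05688768]), 'qd': array([-0.00092599, -0.00077959,  0.00131549,  0.00058583,  0.00036567,
        0.00161333, -0.00058609]), 'joint_torque': array([-2.46348254e-04, -4.91288316e+01, -4.04060371e-01, -3.12530744e+01,
       -6.38854830e-02,  4.36437281e-02,  1.72824857e-04]), 'position': array([ 0.18118336, -0.62365866,  0.22144681]), 'tool_rot': array([-3.10834155e+00, -4.42580592e-01,  5.95095231e-04]), 'ft_force': array([-0.24903732, -0.46149034,  0.20407778]), 'torque': array([ 0.00045876,  0.00062553, -0.00913763]), 'grip_force': 0.0, 'grip_width': 0.9990817163196728}
scene [[488.8, 0.0, 269.9], [0.0, 488.8, 193.4], [0.0, 0.0, 1.0]] [[0.454, 0.62, -0.64, 1.429], [0.891, -0.328, 0.313, -0.405], [-0.015, -0.712, -0.702, 0.968], [0.0, 0.0, 0.0, 1.0]]
top [[456.4, 0.0, 258.1], [0.0, 456.4, 192.2], [0.0, 0.0, 1.0]] [[-0.009, -0.998, 0.062, 0.521], [-1.0, 0.01, 0.008, -0.024], [-0.009, -0.062, -0.998, 1.32], [0.0, 0.0, 0.0, 1.0]]
wrist [[281.7, 0.0, 259.1], [0.0, 281.7, 193.1], [0.0, 0.0, 1.0]] [[0.279, -0.922, -0.268, 0.255], [-0.96, -0.268, -0.076, -0.603], [-0.001, 0.278, -0.96, 0.384], [0.0, 0.0, 0.0, 1.0]]
```

View pics/top0.png

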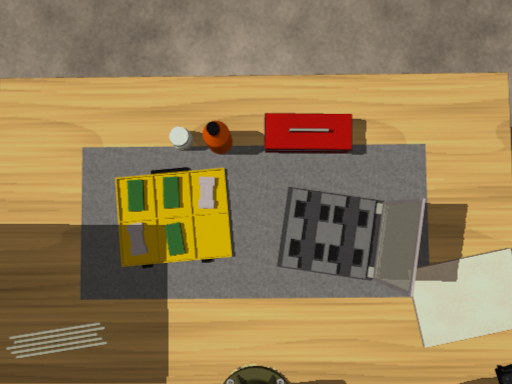

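View pics/scene0.png

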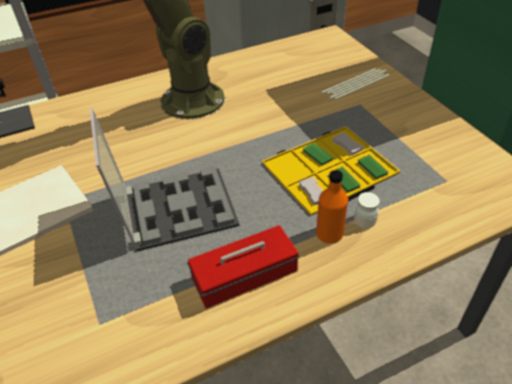

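The top view shows three green glass tiles at about (136,196), (172,192) and (176,239). Two grey blanks are at (138,240) and (207,192). The tray is centred near (330,232), with its cover standing open to the right at about (400,245). The scene view agrees with this. So there are three tiles, and one blank is needed.

```bash
python3 - <<'E'
from h import *
D={n:np.load(n+"0.npz") for n in("top","scene","wrist")}
for n in("top","scene"):
    im,K,M=[D[n][k] for k in("im","K","M")]
    hsv=cv2.cvtColor(im,cv2.COLOR_BGR2HSV)
    g=cv2.inRange(hsv,(40,80,20),(85,255,255))
    ye=cv2.inRange(hsv,(20,150,40),(35,255,255))
    c,_=cv2.findContours(ye,0,2);c=max(c,key=cv2.contourArea);h=cv2.convexHull(c)
    case=np.zeros_like(ye);cv2.fillConvexPoly(case,h,255)
    gr=cv2.bitwise_and(cv2.inRange(hsv,(0,0,60),(180,90,255)),case)
    print(n,"case",[onz(K,M,p,0.012)[:2].round(3).tolist() for p in cv2.boxPoints(cv2.minAreaRect(h))])
    for nm,m in(("tile",g&case),("grey",gr)):
        for c in cv2.findContours(m,0,2)[0]:
            if cv2.contourArea(c)<80: continue
            mm=cv2.moments(c);u=(mm["m10"]/mm["m00"],mm["m01"]/mm["m00"])
            w=np.array([onz(K,M,p[0],.018)[:2] for p in c],np.float32)
            r=cv2.minAreaRect(w*1000)
            print(nm,np.round(u,1),cv2.contourArea(c),onz(K,M,u,.018).round(3),np.round(r[0],0),np.round(r[1],0),round(r[2],1))
im=D["top"]["im"]; cv2.imwrite("pics/tray.png",cv2.resize(im[170:310,260:440],None,fx=4.4,fy=4.2,interpolation=cv2.INTER_CUBIC)[:600])
print([onz(D["top"]["K"],D["top"]["M"],u,.03).round(3) for u in((290,187),(279,267),(330,232))])
E
```

```text
top case [[0.652, 0.404], [0.677, 0.084], [0.418, 0.062], [0.394, 0.379]]
tile [174.4 238.6] 427.5 [0.472 0.226 0.018] [471. 226.] [88. 44.] 10.5
tile [135.4 195. ] 421.0 [0.597 0.338 0.018] [597. 338.] [87. 43.] 0.5
tile [170.7 191.8] 419.0 [0.605 0.237 0.018] [605. 237.] [86. 43.] 0.2
grey [136.9 238.6] 398.5 [0.472 0.333 0.018] [473. 333.] [88. 45.] 9.6
grey [206.6 192. ] 388.5 [0.603 0.134 0.018] [604. 134.] [43. 86.] 89.4
scene case [[0.421, 0.063], [0.358, 0.501], [0.657, 0.393], [0.684, 0.02]]
tile [347.3 180.3] 216.5 [0.618 0.237 0.018] [610. 234.] [89. 41.] 1.9
tile [372.3 166.4] 287.5 [0.603 0.335 0.018] [602. 335.] [89. 46.] 2.9
tile [317.5 153.4] 273.0 [0.477 0.224 0.018] [476. 224.] [90. 48.] 10.3
grey [311.2 188.7] 298.0 [0.6   0.129 0.018] [606. 128.] [ 48. 100.] 81.9
grey [347.2 143.2] 279.0 [0.478 0.33  0.018] [477. 329.] [94. 53.] 9.1
[array([ 0.615, -0.104,  0.03 ]), array([ 0.39, -0.07,  0.03]), array([ 0.487, -0.215,  0.03 ])]
```

View pics/tray.png

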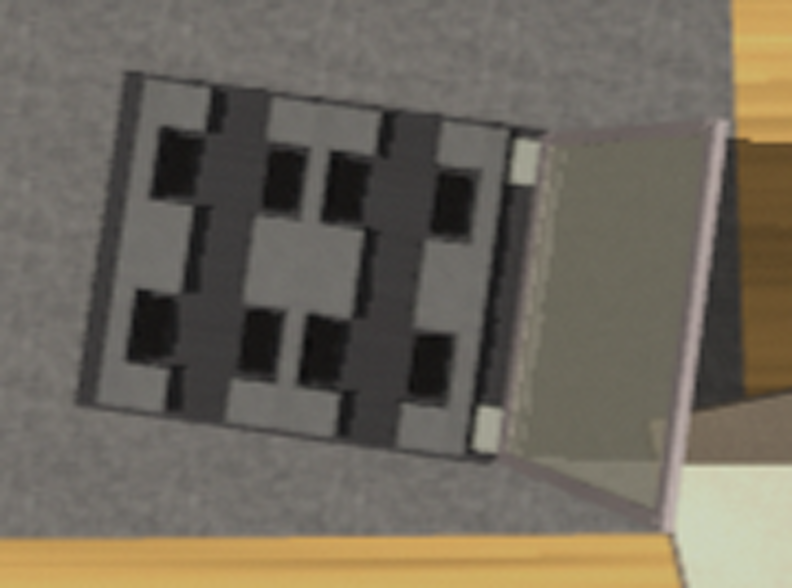

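{"op": "carry_out", "data": {
  "steps": [
    [0,0,0,0,0,5,1],
    [0,0,5,0,0,10,1],
    [0,0,10,0,0,15,1],
    [0,0,15,0,0,20,1],
    [0,0,24,3,5,20,1],
    [0,0,32,6,10,20,1],
    [0,0,40,9,14,20,1],
    [0,0,48,12,18,20,1],
    [0,0,56,15,22,20,1],
    [0,0,65,18,26,20,1],
    [0,0,65,21,30,20,1],
    [0,0,65,24,34,20,1]
  ]
}}

```text
time: 1.35
position: [0.4121, -0.2956, 0.4225]
tool_rot: [2.385, 2.044, -0.001]
ft_force: [0.4, -0.3, 0.7]
grip_width: 1.004
grip_force: 0.0
```

{"op": "carry_out", "data": {
  "steps": [
    [0,0,0,3,5,0,1],
    [0,0,0,6,10,0,1],
    [0,0,0,6,10,-5,1],
    [0,0,0,6,10,-10,1],
    [0,0,0,6,10,-15,1],
    [0,0,0,6,10,-15,1],
    [0,0,0,6,10,-15,1],
    [0,0,0,6,10,-15,1]
  ]
}}

```text
time: 2.15
position: [0.4732, -0.1983, 0.276]
tool_rot: [2.382, 2.041, 0.004]
ft_force: [1.0, -1.3, 0.8]
grip_width: 1.001
grip_force: 0.0
```

```bash
python3 - <<'E'
from h import *
im,K,M=shot("wrist");cv2.imwrite("pics/w1.png",im);np.savez("w1.npz",im=im,K=K,M=M)
s=ctrl.get_state();print(s["time"],s["position"],s["tool_rot"],M[:3,3])
E
```

```text
2.2 [ 0.47343396 -0.19829491  0.27623498] [2.381467   2.0405679  0.00394368] [ 0.48507292 -0.12239582  0.43786754]
```

View pics/w1.png

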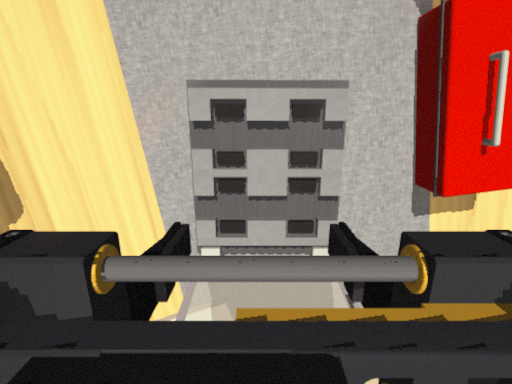

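The wrist view shows the four seats, with dark pad holes at about (228,110), (307,110), (230,158), (305,158), (231,187), (304,187), (231,227) and (304,227). The deck spans (188–348, 82–248). I'll take a second view to get heights.

{"op": "carry_out", "data": {
  "steps": [
    [0,0,0,5,2,0,1],
    [0,0,0,8,4,0,1],
    [0,0,0,8,4,0,1],
    [0,0,0,8,4,0,1],
    [0,0,0,8,4,0,1]
  ]
}}

```text
time: 2.7
position: [0.5516, -0.1588, 0.2741]
tool_rot: [2.385, 2.041, 0.001]
ft_force: [0.3, -0.7, 0.3]
grip_width: 1.0
grip_force: 0.0
```

```bash
cat > tray.py <<'E'
from h import *
im,K,M=shot("wrist");cv2.imwrite("pics/w2.png",im);np.savez("w2.npz",im=im,K=K,M=M)
res=[]
for f in("w1","w2"):
    d=np.load(f+".npz");im,K,M=d["im"],d["K"],d["M"]
    g=cv2.cvtColor(im,cv2.COLOR_BGR2GRAY)
    m=cv2.inRange(g,0,62);m[255:]=0
    m=cv2.morphologyEx(m,cv2.MORPH_OPEN,np.ones((5,5)))
    L=[]
    for c in cv2.findContours(m,0,2)[0]:
        b=cv2.boundingRect(c)
        if 250<b[2]*b[3]<2500 and b[2]>20: 
            r=cv2.minAreaRect(c);L.append(r[0]);print(f,b,np.round(onz(K,M,r[0],.03),4),[round(x,1) for x in r[1]])
    res.append((K,M,L))
E
python3 tray.py
```

```text
w1 (329, 223, 43, 32) [ 0.5996 -0.3365  0.03  ] [42.0, 31.0]
w1 (147, 223, 43, 32) [ 0.3152 -0.2917  0.03  ] [42.0, 31.0]
w1 (288, 220, 25, 13) [ 0.5237 -0.3029  0.03  ] [12.0, 24.0]
w1 (220, 220, 25, 13) [ 0.4188 -0.2864  0.03  ] [12.0, 24.0]
w1 (289, 178, 28, 15) [ 0.5349 -0.2377  0.03  ] [14.0, 27.0]
w1 (218, 178, 27, 16) [ 0.4291 -0.2219  0.03  ] [15.0, 26.0]
w1 (291, 152, 26, 15) [ 0.5407 -0.199   0.03  ] [14.0, 25.0]
w1 (217, 152, 27, 14) [ 0.435  -0.1817  0.03  ] [13.0, 26.0]
w1 (291, 100, 29, 21) [ 0.5503 -0.1311  0.03  ] [20.0, 28.0]
w1 (211, 100, 34, 22) [ 0.4438 -0.1153  0.03  ] [21.0, 33.0]
w2 (329, 223, 43, 32) [ 0.6764 -0.2957  0.03  ] [31.0, 42.0]
w2 (244, 211, 26, 13) [ 0.5366 -0.2371  0.03  ] [12.0, 25.0]
w2 (147, 211, 56, 44) [ 0.4058 -0.2428  0.03  ] [55.0, 43.0]
w2 (244, 185, 26, 14) [ 0.543  -0.1968  0.03  ] [13.0, 25.0]
w2 (172, 185, 27, 14) [ 0.4372 -0.1802  0.03  ] [13.0, 26.0]
w2 (242, 138, 31, 18) [ 0.5542 -0.1308  0.03  ] [17.0, 30.0]
w2 (163, 138, 34, 19) [ 0.4445 -0.1143  0.03  ] [18.0, 33.0]
```

```bash
python3 - <<'E'
from h import *
a=cv2.imread("pics/w1.png")[75:250,180:355]
cv2.imwrite("pics/c1.png",cv2.resize(cv2.convertScaleAbs(a,alpha=1.6),None,fx=3.4,fy=3.4,interpolation=cv2.INTER_NEAREST))
E
```

```text
(no output)
```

View pics/c1.png

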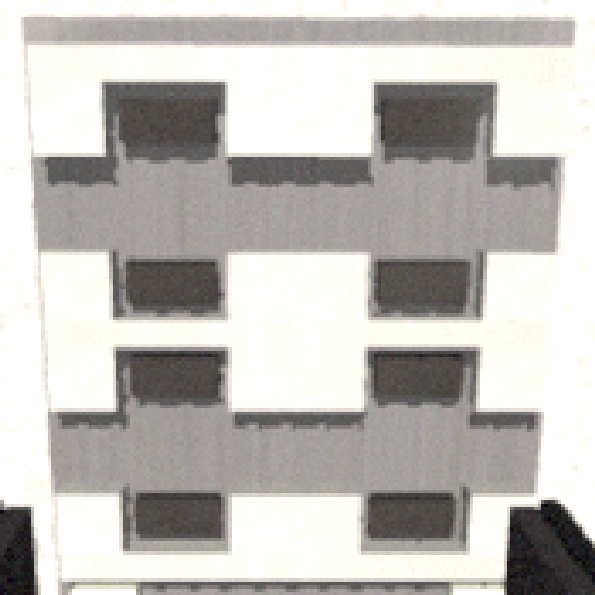

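The crop shows the seat rims clearly. In crop pixels, the top-left seat spans (103,83)–(228,318), top-right (374,83)–(484,318), bottom-left (115,347)–(230,551) and bottom-right (367,347)–(468,551).

```bash
python3 - <<'E'
from h import *
d=np.load("w1.npz");K,M=d["K"],d["M"]
e=np.load("w2.npz");K2,M2=e["K"],e["M"]
S=dict(A=[(103,83),(226,83),(114,318),(228,318)],B=[(374,83),(496,83),(370,318),(484,318)],C=[(115,347),(229,347),(122,551),(230,551)],D=[(367,347),(480,347),(361,551),(468,551)])
C={}
for k,v in S.items():
    P=np.array([onz(K,M,(180+a/3.4-.5,75+b/3.4-.5),.03) for a,b in v])
    C[k]=P.mean(0);n=np.linalg.norm
    print(k,C[k].round(4),"w",n(P[1]-P[0]).round(4),n(P[3]-P[2]).round(4),"l",n(P[2]-P[0]).round(4),n(P[3]-P[1]).round(4))
o=sum(C.values())/4
a1=np.degrees(np.arctan2(*(C["C"]-C["A"]+C["D"]-C["B"])[[1,0]]));a2=np.degrees(np.arctan2(*(C["B"]-C["A"]+C["D"]-C["C"])[[1,0]]))
print("origin",o,"x ang",a1,"y ang",a2,np.linalg.norm(C["C"]-C["A"]),np.linalg.norm(C["B"]-C["A"]))
# pad centres both views (boxes), height
for p,q in(((289,178,28,15),(244,211,26,13)),((291,152,26,15),(244,185,26,14)),((217,152,27,14),(172,185,27,14))):
    c=lambda b:(b[0]+b[2]/2-.5,b[1]+b[3]/2-.5)
    print(tri([ray(K,M,c(p)),ray(K2,M2,c(q))]))
# cover from top/scene: top-view free-edge corners and scene
T=np.load("top0.npz");
t=lambda u,v:ray(T["K"],T["M"],(260+u/4.4,170+v/4.2))
x=np.array([np.cos(np.radians(a1)),np.sin(np.radians(a1)),0])
hg=np.append(o[:2],0)+.138*x+[0,0,.033];y=np.array([-x[1],x[0],0])
for uv in((725,122),(668,530)):
    oo,dd=t(*uv)   # intersect with cylinder r=.26 about hinge
    f=lambda s:np.hypot((oo+s*dd-hg)@x,(oo+s*dd-hg)[2])-.26
    from scipy.optimize import brentq
    s=brentq(f,.9,(oo[2]-.1)/-dd[2]);p=oo+s*dd;print("edge",p.round(3),"ang",np.arctan2(p[2]-.033,-(p-hg)@x),"y",(p-hg)@y)
print("hinge",hg,"x",x)
for n,sx,sy in((0,-1,-1),(1,-1,1),(2,1,-1),(3,1,1)): print("seat",n,(np.append(o[:2],0)+.055*(sx*x+sy*y)).round(4))
E
```

```text
A [ 0.4396 -0.1479  0.03  ] w 0.0497 0.0492 l 0.0964 0.0964
B [ 0.5484 -0.1649  0.03  ] w 0.0494 0.0494 l 0.0965 0.0965
C [ 0.4223 -0.2561  0.03  ] w 0.0497 0.0501 l 0.0969 0.097
D [ 0.5313 -0.2732  0.03  ] w 0.0494 0.0498 l 0.0971 0.0971
origin [ 0.48539533 -0.21051092  0.03      ] x ang -99.02634057246092 y ang -8.882871907471392 0.10951153095113883 0.11003975077432877
(array([ 0.5359614 , -0.24012466,  0.02177588]), [np.float64(0.00011013379191506016), np.float64(0.00011013379191504362)])
(array([ 0.54242096, -0.20123746,  0.01573154]), [np.float64(0.0004518475228276078), np.float64(0.00045184752282767586)])
(array([ 0.43338849, -0.18337095,  0.01757839]), [np.float64(0.00019547038572476595), np.float64(0.00019547038572479794)])
edge [ 0.565 -0.39   0.292] ang 1.674890099090502 y 0.10710440338887377
edge [ 0.35  -0.355  0.292] ang 1.669607299410391 y -0.11125114036945902
hinge [ 0.46374472 -0.34680197  0.033     ] x [-0.15688852 -0.98761632  0.        ]
seat 0 [ 0.4397 -0.1476  0.    ]
seat 1 [ 0.5483 -0.1648  0.    ]
seat 2 [ 0.4224 -0.2562  0.    ]
seat 3 [ 0.5311 -0.2735  0.    ]
```

{"op": "carry_out", "data": {
  "steps": [
    [0,0,8.4,1,4,0,1],
    [0,0,16.8,2,8,0,1],
    [0,0,25,3,12,0,1],
    [0,0,33,4,16,0,1],
    [0,0,42,4,20,0,1],
    [0,0,50,4,24,0,1],
    [0,0,58,4,28,0,1],
    [0,0,67,4,32,0,1],
    [0,0,75,4,36,0,1],
    [0,0,84,4,39,0,1],
    [0,0,92,4,39,0,1],
    [0,0,99,4,39,0,1]
  ]
}}

```text
time: 3.95
position: [0.5913, 0.2327, 0.2731]
tool_rot: [-0.015, 3.141, -0.001]
ft_force: [0.6, -0.2, -0.0]
grip_width: 1.002
grip_force: 0.0
```

{"op": "carry_out", "data": {
  "steps": [
    [0,0,0,0,0,0,0.75],
    [0,0,0,0,0,0,0.75],
    [0,0,0,0,0,0,0.75]
  ]
}}

```text
time: 4.25
position: [0.5917, 0.2315, 0.2729]
tool_rot: [0.0, 3.141, -0.001]
ft_force: [-0.4, 0.2, 0.0]
grip_width: 0.815
grip_force: 0.0
```

```bash
cat > tiles.py <<'E'
from h import *
import sys
def pieces(im,K,M,z=.018,amin=300):
    hsv=cv2.cvtColor(im,cv2.COLOR_BGR2HSV)
    g=cv2.inRange(hsv,(40,80,15),(88,255,255))
    ye=cv2.inRange(hsv,(18,120,25),(38,255,255))
    n=np.array([max(cv2.findContours(ye,0,2)[0],key=cv2.contourArea)])[0]
    case=np.zeros_like(ye);cv2.fillConvexPoly(case,cv2.convexHull(n),255)
    gr=cv2.inRange(hsv,(0,0,40),(180,90,255))&case
    out=[]
    for nm,m in(("tile",g),("blank",gr)):
        m=cv2.morphologyEx(m,cv2.MORPH_OPEN,np.ones((3,3)))
        for c in cv2.findContours(m,0,2)[0]:
            if cv2.contourArea(c)<amin: continue
            w=np.array([onz(K,M,p[0],z)[:2] for p in c],np.float32)*1000
            r=cv2.minAreaRect(w);b=cv2.boxPoints(r);e=[b[1]-b[0],b[2]-b[1]]
            e=max(e,key=np.linalg.norm);a=(np.degrees(np.arctan2(e[1],e[0]))+90)%180-90
            mm=cv2.moments(c);u=(mm["m10"]/mm["m00"],mm["m01"]/mm["m00"])
            out.append((nm,u,np.round(r[0],1),np.round(sorted(r[1]),1),round(float(a),1)))
    return out
if __name__=="__main__":
    im,K,M=shot("wrist");f=sys.argv[1];cv2.imwrite(f"pics/{f}.png",im);np.savez(f+".npz",im=im,K=K,M=M)
    s=ctrl.get_state();print(s["time"],s["position"].round(4),s["tool_rot"].round(3),s["joint_positions"].round(2))
    for p in pieces(im,K,M): print(p)
E
python3 tiles.py w3
```

```text
4.3 [0.5917 0.2318 0.2728] [-1.000e-03  3.141e+00 -1.000e-03] [ 0.33  0.44 -1.03  1.39  0.38  1.52  0.9 ]
('tile', (263.0305989583333, 171.30457899305554), array([604.4, 237.3]), array([42.3, 88.7]), 1.9)
('tile', (330.2664803891131, 166.19569491876226), array([596.8, 338.3]), array([43.1, 88.9]), 3.2)
('tile', (255.34049913516185, 76.6889877275348), array([472.1, 226.6]), array([42.8, 87.8]), 10.2)
('blank', (195.35988483685222, 170.16975901044998), array([603.2, 135.3]), array([45.5, 91. ]), -1.9)
('blank', (332.6539509536785, 77.32367269424489), array([473.3, 332.8]), array([46. , 89.4]), 9.2)
```

View pics/w3.png

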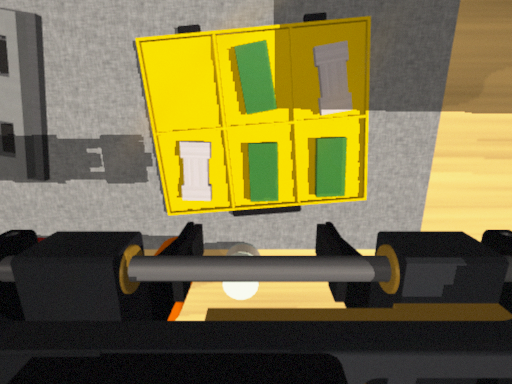

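The case view shows the tiles at about (263,171), (330,166) and (255,77), and the blanks at (195,170) and (333,77). These positions agree with the top view. First I'll take the tile at (604,237) mm.

{"op": "carry_out", "data": {
  "steps": [
    [0,0,2,1.2,0.5,-5,0.68],
    [0,0,2,1.2,0.5,-10,0.68],
    [0,0,2,1.2,0.5,-15,0.68],
    [0,0,2,1.2,0.5,-20,0.68],
    [0,0,2,1.2,0.5,-23,0.68],
    [0,0,2,1.2,0.5,-23,0.68],
    [0,0,2,1.2,0.5,-23,0.68]
  ]
}}

```text
time: 5.0
position: [0.6037, 0.2377, 0.0433]
tool_rot: [-0.059, 3.141, 0.001]
ft_force: [0.7, 1.0, 0.3]
grip_width: 0.681
grip_force: 0.0
```

{"op": "carry_out", "data": {
  "steps": [
    [0,0,0,0,0,-2,0.68],
    [0,0,0,0,0,-3.5,0.68],
    [0,0,0,0,0,-3.5,0.68],
    [0,0,0,0,0,-3.5,0.3],
    [0,0,0,0,0,-3.5,0.3],
    [0,0,0,0,0,-3.5,0.3],
    [0,0,0,0,0,-3.5,0.3],
    [0,0,0,0,0,-3.5,0.3],
    [0,0,0,0,0,-3.5,0.3],
    [0,0,0,0,0,-3.5,0.3]
  ],
  "squeeze": 40
}}

```text
time: 6.0
position: [0.6039, 0.2379, 0.0084]
tool_rot: [-0.06, 3.14, 0.001]
ft_force: [-1.1, 0.3, 5.0]
grip_width: 0.5
grip_force: 40.0
```

{"op": "carry_out", "data": {
  "steps": [
    [0,0,0,0,0,4.5,0.3],
    [0,0,0,0,0,9,0.3],
    [0,0,-8,-0.7,-4,9,0.3],
    [0,0,-16,-1.5,-8,9,0.3],
    [0,0,-24,-2.2,-12,9,0.3],
    [0,0,-32,-3,-16,9,0.3],
    [0,0,-40,-3.7,-20,9,0.3],
    [0,0,-48,-4.5,-24,9,0.3],
    [0,0,-56,-5.2,-28,9,0.3],
    [0,0,-64,-6,-32,9,0.3],
    [0,0,-72,-6.5,-36,9,0.3],
    [0,0,-80,-7,-40,9,0.3]
  ]
}}

```text
time: 7.2
position: [0.5321, -0.164, 0.0969]
tool_rot: [-1.979, -2.438, 0.001]
ft_force: [0.2, 0.1, -1.4]
grip_width: 0.501
grip_force: 40.0
```

{"op": "carry_out", "data": {
  "steps": [
    [0,0,-7,0,-4,0,0.3],
    [0,0,-14,-0.2,-8,0,0.3],
    [0,0,-21,-0.3,-11,0,0.3],
    [0,0,-21,-0.3,-11.2,0,0.3],
    [0,0,-21,-0.3,-11.2,0,0.3],
    [0,0,-21,-0.3,-11.2,0,0.3]
  ]
}}

```text
time: 7.8
position: [0.5304, -0.2724, 0.097]
tool_rot: [-2.381, -2.047, -0.001]
ft_force: [-0.8, 0.5, -2.5]
grip_width: 0.5
grip_force: 40.0
```

{"op": "carry_out", "data": {
  "steps": [
    [0,0,0,0.1,-0.1,-3,0.3],
    [0,0,0,0.1,-0.1,-5,0.3],
    [0,0,0,0.1,-0.1,-6,0.3],
    [0,0,0,0.1,-0.1,-6.5,0.3],
    [0,0,0,0.1,-0.1,-6.8,0.3],
    [0,0,0,0.1,-0.1,-6.8,0.3]
  ]
}}

```text
time: 8.4
position: [0.5319, -0.2753, 0.0301]
tool_rot: [2.384, 2.045, 0.001]
ft_force: [0.1, 0.5, -2.4]
grip_width: 0.497
grip_force: 40.0
```

{"op": "carry_out", "data": {
  "steps": [
    [0,0,0,0,0.1,-0.2,0.3],
    [0,0,0,0,0.1,-0.2,0.65],
    [0,0,0,0,0.1,-0.2,0.65],
    [0,0,0,0,0.1,-0.2,0.65],
    [0,0,0,0,0.1,-0.2,0.65],
    [0,0,0,0,0.1,2,0.65],
    [0,0,0,0,0.1,6,0.65],
    [0,0,0,0,5,11,0.65],
    [0,0,0,0,10,16,0.65],
    [0,0,0,0,14,21,0.65],
    [0,0,0,0,14,23,0.65],
    [0,0,0,0,14,23,0.65]
  ]
}}

```text
time: 9.6
position: [0.5334, -0.1317, 0.2646]
tool_rot: [2.376, 2.046, 0.006]
ft_force: [0.6, 0.2, 0.9]
grip_width: 0.649
grip_force: 0.0
```

```bash
python3 - <<'E'
from h import *
im,K,M=shot("wrist");cv2.imwrite("pics/w4.png",im)
hsv=cv2.cvtColor(im,cv2.COLOR_BGR2HSV);m=cv2.inRange(hsv,(40,80,15),(88,255,255))
s=ctrl.get_state();print(s["time"],s["position"].round(4),s["tool_rot"].round(3))
for c in cv2.findContours(m,0,2)[0]:
    if cv2.contourArea(c)>300:
        r=cv2.minAreaRect(np.array([onz(K,M,p[0],.038)[:2] for p in c],np.float32)*1000);print(r)
E
```

```text
9.65 [ 0.5343 -0.1311  0.2662] [2.374 2.046 0.008]
((537.0949096679688, -246.32754516601562), (44.80677795410156, 42.98218536376953), 81.35393524169922)
```

View pics/w4.png

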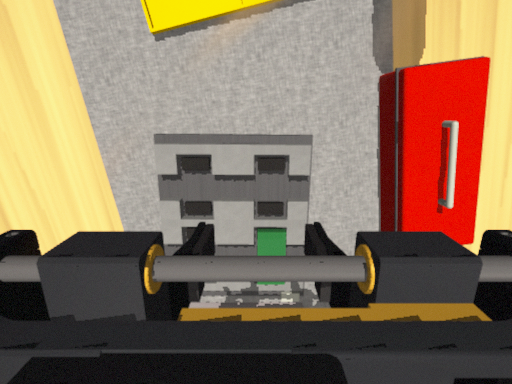

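The tile's visible end, at (271,241), lines up with seat 3. Next is the tile at (597,338).

{"op": "carry_out", "data": {
  "steps": [
    [0,0,8.4,0.5,4,0,0.68],
    [0,0,16.8,1,8,0,0.68],
    [0,0,25.2,1.5,12,0,0.68],
    [0,0,33.6,2,16,0,0.68],
    [0,0,42,2.5,20,0,0.68],
    [0,0,50.4,3,24,0,0.68],
    [0,0,58.8,3.5,28,0,0.68],
    [0,0,67.2,4,32,0,0.68],
    [0,0,75.6,4.5,36,0,0.68],
    [0,0,84,5,40,0,0.68],
    [0,0,92,5.5,43.5,0,0.68],
    [0,0,98,6.2,46.8,0,0.68]
  ]
}}

```text
time: 10.85
position: [0.5935, 0.3338, 0.2586]
tool_rot: [-0.014, -3.141, 0.0]
ft_force: [-0.2, -1.0, 0.2]
grip_width: 0.676
grip_force: 0.0
```

```bash
python3 tiles.py w5
```

```text
10.9 [0.592  0.34   0.2577] [ 1.000e-03 -3.139e+00 -8.000e-03] [ 0.11  0.57 -1.02  1.28  0.47  1.54  0.72]
('tile', (262.70508982035926, 166.92355289421155), array([596.7, 338.9]), array([42.3, 88.8]), 2.7)
('tile', (197.8551393877202, 73.71831708568497), array([471. , 252.3]), array([43.7, 88.7]), 8.8)
('blank', (124.38815537696134, 173.09691924990432), array([603.5, 136.9]), array([49.1, 90.1]), -1.5)
('blank', (258.4773313972249, 74.78323652791222), array([473.1, 334.1]), array([43.9, 89.5]), 9.6)
```

{"op": "carry_out", "data": {
  "steps": [
    [0,0,3,0.5,-0.1,-5,0.68],
    [0,0,3,0.5,-0.1,-10,0.68],
    [0,0,3,0.5,-0.1,-15,0.68],
    [0,0,3,0.5,-0.1,-20,0.68],
    [0,0,3,0.5,-0.1,-22,0.68],
    [0,0,3,0.5,-0.1,-22,0.68],
    [0,0,3,0.5,-0.1,-22,0.68]
  ]
}}

```text
time: 11.6
position: [0.5994, 0.3324, 0.0414]
tool_rot: [-0.06, 3.139, 0.003]
ft_force: [1.0, 0.1, 1.0]
grip_width: 0.68
grip_force: 0.0
```

{"op": "carry_out", "data": {
  "steps": [
    [0,0,1,-0.2,0.6,-1,0.68],
    [0,0,1,-0.2,0.6,-3.3,0.68],
    [0,0,1,-0.2,0.6,-3.3,0.68],
    [0,0,1,-0.2,0.6,-3.3,0.3],
    [0,0,1,-0.2,0.6,-3.3,0.3],
    [0,0,1,-0.2,0.6,-3.3,0.3],
    [0,0,1,-0.2,0.6,-3.3,0.3],
    [0,0,1,-0.2,0.6,-3.3,0.3],
    [0,0,1,-0.2,0.6,-3.3,0.3],
    [0,0,1,-0.2,0.6,-3.3,0.3]
  ]
}}

```text
time: 12.6
position: [0.5972, 0.3384, 0.0082]
tool_rot: [-0.088, 3.138, 0.002]
ft_force: [-0.2, -0.6, 5.2]
grip_width: 0.499
grip_force: 40.0
```

{"op": "carry_out", "data": {
  "steps": [
    [0,0,0,0,0,4.5,0.3],
    [0,0,0,0,0,9,0.3],
    [0,0,-8,-1,-4,9,0.3],
    [0,0,-16,-2,-8,9,0.3],
    [0,0,-24,-3,-12,9,0.3],
    [0,0,-32,-4,-16,9,0.3],
    [0,0,-40,-5,-20,9,0.3],
    [0,0,-48,-6,-24,9,0.3],
    [0,0,-56,-7,-28,9,0.3],
    [0,0,-64,-8,-32,9,0.3],
    [0,0,-72,-9,-36,9,0.3],
    [0,0,-80,-10,-40,9,0.3]
  ]
}}

```text
time: 13.8
position: [0.4953, -0.0642, 0.0965]
tool_rot: [1.958, 2.456, -0.001]
ft_force: [0.4, -0.4, -1.5]
grip_width: 0.503
grip_force: 40.0
```

{"op": "carry_out", "data": {
  "steps": [
    [0,0,-6,-1.5,-4,0,0.3],
    [0,0,-12,-3,-8,0,0.3],
    [0,0,-18,-4.5,-12,0,0.3],
    [0,0,-22,-6,-16,0,0.3],
    [0,0,-22,-7.5,-19.4,0,0.3],
    [0,0,-22,-7.5,-19.4,0,0.3],
    [0,0,-22,-7.5,-19.4,0,0.3],
    [0,0,-22,-7.5,-19.4,0,0.3]
  ]
}}

```text
time: 14.6
position: [0.4218, -0.255, 0.0964]
tool_rot: [-2.383, -2.046, -0.001]
ft_force: [-0.2, 0.5, -1.7]
grip_width: 0.5
grip_force: 40.0
```

{"op": "carry_out", "data": {
  "steps": [
    [0,0,0,0,-0.1,-3,0.3],
    [0,0,0,0,-0.1,-5,0.3],
    [0,0,0,0,-0.1,-6,0.3],
    [0,0,0,0,-0.1,-6.5,0.3],
    [0,0,0,0,-0.1,-6.8,0.3],
    [0,0,0,0,-0.1,-6.8,0.3]
  ]
}}

```text
time: 15.2
position: [0.422, -0.2573, 0.0289]
tool_rot: [2.384, 2.045, 0.0]
ft_force: [-0.5, 0.3, -0.5]
grip_width: 0.497
grip_force: 40.0
```

{"op": "carry_out", "data": {
  "steps": [
    [0,0,0,0,0,-0.1,0.65],
    [0,0,0,0,0,-0.1,0.65],
    [0,0,0,0,0,-0.1,0.65],
    [0,0,0,0,0,-0.1,0.65],
    [0,0,0,0,0,3,0.65],
    [0,0,0,0,0,7,0.65],
    [0,0,0,1,5,12,0.65],
    [0,0,0,2,10,17,0.65],
    [0,0,0,4,15,20,0.65],
    [0,0,0,6,18,20,0.65],
    [0,0,0,6,18,20,0.65],
    [0,0,0,6,18,20,0.65]
  ]
}}

```text
time: 16.4
position: [0.4843, -0.0719, 0.2313]
tool_rot: [2.374, 2.053, 0.007]
ft_force: [-0.2, -0.4, 0.0]
grip_width: 0.651
grip_force: 0.0
```

```bash
cat > seats.py <<'E'
from h import *
import sys
im,K,M=shot(sys.argv[1] if len(sys.argv)>1 else "wrist");z=float(sys.argv[2]) if len(sys.argv)>2 else .038
cv2.imwrite(f"pics/s{int(ctrl.get_state()['time']*100)}.png",im)
hsv=cv2.cvtColor(im,cv2.COLOR_BGR2HSV);m=cv2.inRange(hsv,(40,80,15),(88,255,255))
s=ctrl.get_state();print(s["time"],s["position"].round(4),s["tool_rot"].round(3))
t=np.radians(-99);x=np.array([np.cos(t),np.sin(t)]);y=np.array([-x[1],x[0]]);o=np.array([.4854,-.2105])
for c in cv2.findContours(m,0,2)[0]:
    if cv2.contourArea(c)>100:
        w=np.array([onz(K,M,p[0],z)[:2] for p in c]);q=(np.c_[(w-o)@x,(w-o)@y]*1000).astype(np.float32)
        r=cv2.minAreaRect(q);print("world",(o+np.array(r[0])/1000@np.array([x,y])).round(3),"tray x,y mm",np.round(r[0],1),np.round(r[1],1),round(r[2],1),"ext x",q[:,0].min(),q[:,0].max())
E
python3 seats.py; python3 seats.py top
```

```text
16.45 [ 0.4827 -0.075   0.2299] [2.378e+00 2.049e+00 2.000e-03]
world [ 0.533 -0.262] tray x,y mm [43.8 55.6] [42.6 44.8] 0.5 ext x 22.413332 65.233826
world [ 0.425 -0.246] tray x,y mm [ 44.7 -54.3] [42.6 44.7] 0.5 ext x 23.244862 66.15044
16.5 [ 0.4816 -0.0771  0.2288] [ 2.383  2.046 -0.   ]
world [ 0.423 -0.256] tray x,y mm [ 54.8 -54.7] [45.7 92.6] 89.8 ext x 8.514063 101.13153
world [0.471 0.247] tray x,y mm [-449.3  -85.7] [43.4 86.8] 17.6 ext x -482.24063 -417.05502
world [ 0.532 -0.274] tray x,y mm [55.1 55.8] [45.4 93.1] 89.9 ext x 8.564515 101.62272
```

Both tiles sit at tray (55, ±55), within 1 mm. The third tile was knocked to about (471,252) and is now against its divider, so I'll measure it again.

{"op": "carry_out", "data": {
  "steps": [
    [0,0,8.4,1,4,0.5,0.68],
    [0,0,16.8,2,8,1,0.68],
    [0,0,25.2,3,12,1.5,0.68],
    [0,0,33.6,4,16,2,0.68],
    [0,0,42,4,20,2,0.68],
    [0,0,50.4,4,24,2,0.68],
    [0,0,58.8,4,28,2,0.68],
    [0,0,67.2,4,30,2,0.68],
    [0,0,75.6,4,32,2,0.68],
    [0,0,84,4,33,2,0.68],
    [0,0,92,4,33,2,0.68],
    [0,0,100,4,33,2,0.68]
  ]
}}

```text
time: 17.7
position: [0.5217, 0.2508, 0.2472]
tool_rot: [0.04, -3.14, 0.002]
ft_force: [-0.7, -0.5, -0.3]
grip_width: 0.679
grip_force: 0.0
```

```bash
python3 tiles.py w6; python3 - <<'E'
from h import *
a=cv2.imread("pics/w6.png")[:270,90:450]
cv2.imwrite("pics/c6.png",cv2.resize(a,None,fx=2.2,fy=2.2))
E
```

```text
17.75 [0.5218 0.2504 0.247 ] [ 4.600e-02 -3.139e+00  2.000e-03] [ 0.46  0.37 -1.19  1.57  0.34  1.44  0.85]
('tile', (260.7993366500829, 129.16691542288558), array([470.7, 251.5]), array([43. , 88.7]), 8.6)
('blank', (212.06497613708237, 266.426082456443), array([682.9, 208.1]), array([ 47.2, 260. ]), -87.6)
('blank', (179.64427516158815, 215.20302400738686), array([602.1, 135.9]), array([45.3, 93.3]), -2.3)
('blank', (133.95891415994132, 190.03668378576668), array([544.7,  71.7]), array([ 16.9, 156.5]), 1.0)
('blank', (320.8112315101479, 132.80194358445132), array([473.4, 333.4]), array([45.2, 89.6]), 9.7)
```

View pics/c6.png

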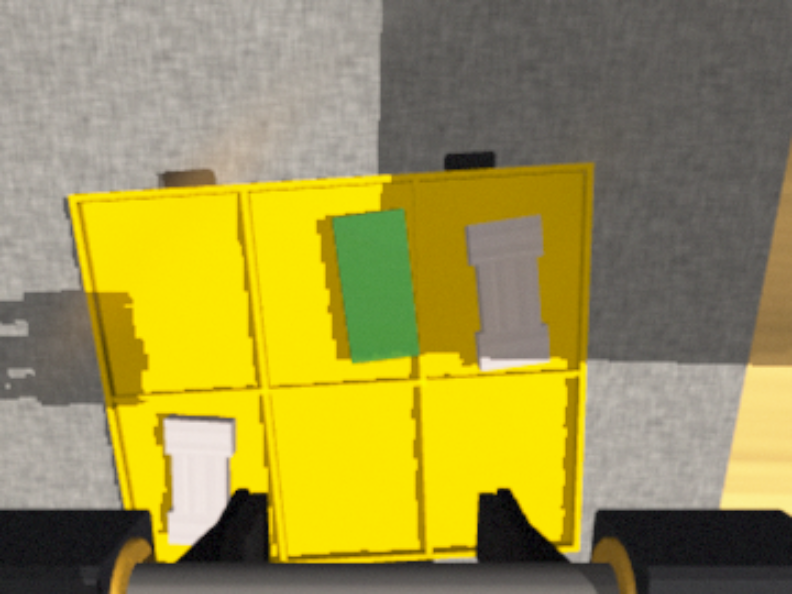

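The tile is touching the divider: crop (375,285), with the divider at about x = 415. I'll pinch its top above the wall height, drag it clear, then take a deeper grip.

{"op": "carry_out", "data": {
  "steps": [
    [0,0,7,-3,0.1,-4,0.68],
    [0,0,7,-5.1,0.1,-8,0.68],
    [0,0,7,-5.1,0.1,-13,0.68],
    [0,0,7,-5.1,0.1,-18,0.68],
    [0,0,7,-5.1,0.1,-20.5,0.68],
    [0,0,7,-5.1,0.1,-20.5,0.68],
    [0,0,7,-5.1,0.1,-20.5,0.68],
    [0,0,7,-5.1,0.1,-20.5,0.68]
  ]
}}

```text
time: 18.55
position: [0.4719, 0.2539, 0.0453]
tool_rot: [-0.222, 3.131, 0.001]
ft_force: [0.9, 0.0, 0.2]
grip_width: 0.679
grip_force: 0.0
```

{"op": "carry_out", "data": {
  "steps": [
    [0,0,0,-0.1,-0.2,-1.5,0.68],
    [0,0,0,-0.1,-0.2,-3,0.68],
    [0,0,0,-0.1,-0.2,-3.1,0.68],
    [0,0,0,-0.1,-0.2,-3.1,0.68],
    [0,0,0,-0.1,-0.2,-3.1,0.3],
    [0,0,0,-0.1,-0.2,-3.1,0.3],
    [0,0,0,-0.1,-0.2,-3.1,0.3],
    [0,0,0,-0.1,-0.2,-3.1,0.3],
    [0,0,0,-0.1,-0.2,-3.1,0.3],
    [0,0,0,-0.1,-0.2,-3.1,0.3]
  ],
  "squeeze": 10
}}

```text
time: 19.55
position: [0.4694, 0.2516, 0.0127]
tool_rot: [-0.225, 3.133, 0.0]
ft_force: [-1.7, -0.4, 1.4]
grip_width: 0.506
grip_force: 10.0
```

{"op": "carry_out", "data": {
  "steps": [
    [0,0,0,0,0,0.1,0.3],
    [0,0,0,0,-0.6,0.1,0.3],
    [0,0,0,0,-1.2,0.1,0.3],
    [0,0,0,0,-1.8,0.1,0.3],
    [0,0,0,0,-2.5,0.1,0.3],
    [0,0,0,0,-2.5,0.1,0.3],
    [0,0,0,0,-2.5,0.1,0.66],
    [0,0,0,0,-2.5,0.1,0.66],
    [0,0,0,0,-2.5,0.1,0.66],
    [0,0,0,0,-2.5,0.1,0.66],
    [0,0,0,0,-2.5,0.1,0.66]
  ]
}}

```text
time: 20.65
position: [0.4694, 0.2268, 0.0136]
tool_rot: [-0.225, 3.133, 0.0]
ft_force: [0.8, -0.1, -0.5]
grip_width: 0.657
grip_force: 0.0
```

```bash
python3 - <<'E'
from h import *
import tiles
print(ctrl.get_state()["position"])
im,K,M=shot("wrist")
for p in tiles.pieces(im,K,M,amin=150):print(p)
E
```

```text
[0.46939235 0.22681572 0.01363492]
('tile', (256.49043666546373, 291.60122699386505), array([506.3, 230.7]), array([16.5, 42.8]), -81.8)
('tile', (256.39959233375686, 210.43424396442185), array([452.4, 222.8]), array([43.2, 55.5]), 8.3)
('blank', (408.3869111830277, 268.91873426824884), array([477.4, 328.9]), array([22.2, 47.3]), -80.6)
('blank', (258.9285169653069, 268.2911106875079), array([488.8, 229.5]), array([ 18.5, 137.8]), -81.8)
('blank', (430.95590583629524, 213.36305568433522), array([440.8, 325.3]), array([31.3, 50.5]), -81.8)
```

{"op": "carry_out", "data": {
  "steps": [
    [0,0,0,0,0,-0.3,0.66],
    [0,0,0,0,0,-0.6,0.66],
    [0,0,0,0,0,-0.6,0.3],
    [0,0,0,0,0,-0.6,0.3],
    [0,0,0,0,0,-0.6,0.3],
    [0,0,0,0,0,-0.6,0.3],
    [0,0,0,0,0,-0.6,0.3],
    [0,0,0,0,0,-0.6,0.3]
  ],
  "squeeze": 40
}}

```text
time: 21.5
position: [0.4694, 0.2265, 0.0075]
tool_rot: [0.225, -3.133, -0.0]
ft_force: [-0.1, -0.6, -0.9]
grip_width: 0.503
grip_force: 40.0
```

{"op": "carry_out", "data": {
  "steps": [
    [0,0,0,0,0,4.5,0.3],
    [0,0,0,0,0,9,0.3],
    [0,0,-8,1,-3,9,0.3],
    [0,0,-16,2,-6,9,0.3],
    [0,0,-24,3,-9,9,0.3],
    [0,0,-32,4,-12,9,0.3],
    [0,0,-40,5,-15,9,0.3],
    [0,0,-48,6,-18,9,0.3],
    [0,0,-56,7,-21,9,0.3],
    [0,0,-64,7,-24,9,0.3],
    [0,0,-72,7,-27,9,0.3],
    [0,0,-80,7,-30,9,0.3]
  ]
}}

```text
time: 22.7
position: [0.5393, -0.0745, 0.0976]
tool_rot: [1.849, 2.54, 0.0]
ft_force: [0.5, 0.2, -0.9]
grip_width: 0.5
grip_force: 40.0
```

{"op": "carry_out", "data": {
  "steps": [
    [0,0,-8,0.5,-3,0,0.3],
    [0,0,-16,0.9,-6,0,0.3],
    [0,0,-24,0.9,-9.2,0,0.3],
    [0,0,-27,0.9,-9.2,0,0.3],
    [0,0,-27,0.9,-9.2,0,0.3],
    [0,0,-27,0.9,-9.2,0,0.3],
    [0,0,-27,0.9,-9.2,0,0.3]
  ]
}}

```text
time: 23.4
position: [0.5485, -0.1641, 0.0976]
tool_rot: [-2.382, -2.048, -0.0]
ft_force: [-0.2, 0.5, 0.2]
grip_width: 0.505
grip_force: 40.0
```

{"op": "carry_out", "data": {
  "steps": [
    [0,0,0,0,-0.1,-3,0.3],
    [0,0,0,0,-0.1,-5,0.3],
    [0,0,0,0,-0.1,-6,0.3],
    [0,0,0,0,-0.1,-6.5,0.3],
    [0,0,0,0,-0.1,-6.9,0.3],
    [0,0,0,0,-0.1,-6.9,0.3]
  ]
}}

```text
time: 24.0
position: [0.5488, -0.1663, 0.0289]
tool_rot: [2.384, 2.045, 0.001]
ft_force: [-0.0, -0.4, -0.8]
grip_width: 0.5
grip_force: 40.0
```

{"op": "carry_out", "data": {
  "steps": [
    [0,0,0,0,0.1,0,0.65],
    [0,0,0,0,0.1,0,0.65],
    [0,0,0,0,0.1,0,0.65],
    [0,0,0,0,0.1,0,0.65],
    [0,0,0,0,0.1,3,0.65],
    [0,0,0,0,0.1,7,0.65],
    [0,0,8,0,4,12,0.65],
    [0,0,16,0,8,17,0.65],
    [0,0,24,0,12,21,0.65],
    [0,0,32,0,16,21,0.65],
    [0,0,40,-1,20,21,0.65],
    [0,0,48,-2,24,21,0.65]
  ]
}}

```text
time: 25.2
position: [0.5289, 0.0757, 0.2403]
tool_rot: [1.338, 2.839, 0.002]
ft_force: [1.5, 0.3, -1.0]
grip_width: 0.652
grip_force: 0.0
```

{"op": "carry_out", "data": {
  "steps": [
    [0,0,8,0,4,0,0.65],
    [0,0,16,0,8,0,0.65],
    [0,0,24,0,12,0,0.65],
    [0,0,32,0,16,0,0.65],
    [0,0,40,0,20,0,0.65],
    [0,0,48,0,24,0,0.65],
    [0,0,56,0,26,0,0.65],
    [0,0,60,0,26,0,0.65],
    [0,0,60,0,26,0,0.65],
    [0,0,60,0,26,0,0.65]
  ]
}}

```text
time: 26.2
position: [0.5287, 0.3331, 0.2385]
tool_rot: [0.248, -3.132, 0.0]
ft_force: [0.4, -0.2, -0.5]
grip_width: 0.649
grip_force: 0.0
```

```bash
python3 seats.py top; python3 tiles.py w7
```

```text
26.25 [0.5289 0.3327 0.2386] [-2.480e-01  3.132e+00 -1.000e-03]
world [ 0.423 -0.256] tray x,y mm [ 54.7 -54.9] [92.4 45.7] 0.0 ext x 8.514063 100.934715
world [ 0.532 -0.274] tray x,y mm [55.  55.9] [93.  44.4] 0.3 ext x 8.564515 101.42549
world [ 0.549 -0.166] tray x,y mm [-53.9  55.9] [91.9 45.6] 0.3 ext x -99.786835 -7.9598165
26.3 [0.5289 0.3326 0.2386] [-2.480e-01  3.131e+00 -1.000e-03] [ 0.24  0.5  -1.17  1.47  0.46  1.48  0.8 ]
('blank', (115.26357406431207, 196.02433667193813), array([602.2, 137.2]), array([48.9, 92.9]), -1.9)
('blank', (267.11175531467944, 126.11713301403242), array([472.9, 334.4]), array([43.5, 89. ]), 9.0)
```

All three tiles are seated. The blank is at (473,334) with a yaw of 9.

{"op": "carry_out", "data": {
  "steps": [
    [0,0,0,-3,0.1,-4,0.65],
    [0,0,0,-5.6,0.1,-8,0.65],
    [0,0,0,-5.6,0.1,-13,0.65],
    [0,0,0,-5.6,0.1,-18,0.65],
    [0,0,0,-5.6,0.1,-19.5,0.65],
    [0,0,0,-5.6,0.1,-19.5,0.65],
    [0,0,0,-5.6,0.1,-19.5,0.65],
    [0,0,0,-5.6,0.1,-19.5,0.65]
  ]
}}

```text
time: 27.1
position: [0.4741, 0.336, 0.0463]
tool_rot: [-0.251, 3.128, 0.004]
ft_force: [-0.1, 0.3, 1.2]
grip_width: 0.649
grip_force: 0.0
```

{"op": "carry_out", "data": {
  "steps": [
    [0,0,0,-0.1,-0.2,-2,0.65],
    [0,0,0,-0.1,-0.2,-3.8,0.65],
    [0,0,0,-0.1,-0.2,-3.8,0.65],
    [0,0,0,-0.1,-0.2,-3.8,0.2],
    [0,0,0,-0.1,-0.2,-3.8,0.2],
    [0,0,0,-0.1,-0.2,-3.8,0.2],
    [0,0,0,-0.1,-0.2,-3.8,0.2],
    [0,0,0,-0.1,-0.2,-3.8,0.2],
    [0,0,0,-0.1,-0.2,-3.8,0.2],
    [0,0,0,-0.1,-0.2,-3.8,0.2],
    [0,0,0,-0.1,-0.2,-3.8,0.2]
  ]
}}

```text
time: 28.2
position: [0.4716, 0.3328, 0.006]
tool_rot: [-0.252, 3.131, 0.0]
ft_force: [-0.3, -0.3, 4.9]
grip_width: 0.409
grip_force: 40.0
```

{"op": "carry_out", "data": {
  "steps": [
    [0,0,0,0,0,4.5,0.2],
    [0,0,0,0,0,9,0.2],
    [0,0,-8,0.5,-4,9,0.2],
    [0,0,-16,1,-8,9,0.2],
    [0,0,-24,1.5,-12,9,0.2],
    [0,0,-32,2,-16,9,0.2],
    [0,0,-40,2.5,-20,9,0.2],
    [0,0,-48,2.5,-24,9,0.2],
    [0,0,-56,2,-28,9,0.2],
    [0,0,-64,1,-32,9,0.2],
    [0,0,-72,0,-36,9,0.2],
    [0,0,-80,-1,-40,9,0.2]
  ]
}}

```text
time: 29.4
position: [0.4603, -0.0692, 0.0952]
tool_rot: [1.827, 2.555, -0.001]
ft_force: [1.6, -0.1, -2.0]
grip_width: 0.411
grip_force: 40.0
```

{"op": "carry_out", "data": {
  "steps": [
    [0,0,-8,-0.5,-3,0,0.2],
    [0,0,-16,-1.5,-6,0,0.2],
    [0,0,-24,-2.2,-8.1,0,0.2],
    [0,0,-28,-2.2,-8.1,0,0.2],
    [0,0,-28,-2.2,-8.1,0,0.2],
    [0,0,-28,-2.2,-8.1,0,0.2],
    [0,0,-28,-2.2,-8.1,0,0.2]
  ]
}}

```text
time: 30.1
position: [0.4395, -0.1477, 0.0954]
tool_rot: [-2.382, -2.048, 0.0]
ft_force: [-0.0, -0.2, -0.9]
grip_width: 0.406
grip_force: 40.0
```

{"op": "carry_out", "data": {
  "steps": [
    [0,0,0,0,0,-3,0.2],
    [0,0,0,0,0,-5,0.2],
    [0,0,0,0,0,-6,0.2],
    [0,0,0,0,0,-6.5,0.2],
    [0,0,0,0,0,-6.8,0.2],
    [0,0,0,0,0,-6.8,0.2]
  ]
}}

```text
time: 30.7
position: [0.4399, -0.1484, 0.0279]
tool_rot: [2.384, 2.045, 0.001]
ft_force: [0.2, 0.2, -0.7]
grip_width: 0.411
grip_force: 40.0
```

{"op": "carry_out", "data": {
  "steps": [
    [0,0,0,0,0,-0.1,0.6],
    [0,0,0,0,0,-0.1,0.6],
    [0,0,0,0,0,-0.1,0.6],
    [0,0,0,0,0,-0.1,0.6],
    [0,0,0,0,0,-0.1,0.6],
    [0,0,0,0,0,3,0.6],
    [0,0,0,0,0,7,0.6],
    [0,0,0,2,5,12,0],
    [0,0,0,4,10,17,0],
    [0,0,0,4,10,20,0],
    [0,0,0,4,10,20,0],
    [0,0,0,4,10,20,0]
  ]
}}

```text
time: 31.9
position: [0.4819, -0.0464, 0.2308]
tool_rot: [2.377, 2.046, 0.005]
ft_force: [0.7, 0.9, -0.3]
grip_width: 0.233
grip_force: 0.0
```

```bash
python3 - <<'E'
from h import *
im,K,M=shot("wrist");cv2.imwrite("pics/w8.png",im[:300]);s=ctrl.get_state();print(s["position"],s["grip_width"])
E
```

```text
[ 0.48029455 -0.04790775  0.22864846] 0.18739413833761834
```

View pics/w8.png

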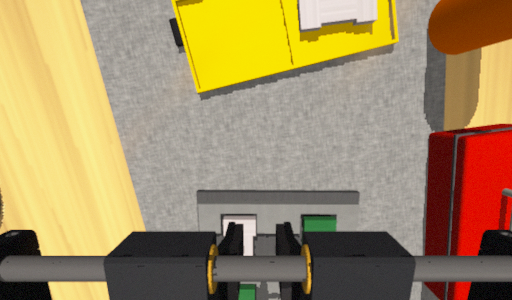

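The pieces are visibly seated at their outer ends, at (240,225) and (319,225). Next I'll press them with shut fingers, starting at the outer end of seat 0.

{"op": "carry_out", "data": {
  "steps": [
    [0,0,0,-1.5,-3,-4,0],
    [0,0,0,-3.5,-6.7,-8,0],
    [0,0,0,-3.5,-6.7,-13,0],
    [0,0,0,-3.5,-6.7,-18,0],
    [0,0,0,-3.5,-6.7,-18,0],
    [0,0,0,-3.5,-6.7,-18,0]
  ]
}}

```text
time: 32.55
position: [0.4424, -0.1149, 0.046]
tool_rot: [-2.381, -2.041, 0.002]
ft_force: [0.0, 0.6, 0.5]
grip_width: 0.006
grip_force: 0.0
```

Pressing down slowly, to about z = 0.029.

{"op": "carry_out", "data": {
  "steps": [
    [0,0,0,0.2,0,-0.6,0],
    [0,0,0,0.2,0,-0.9,0],
    [0,0,0,0.2,0,-1.1,0],
    [0,0,0,0.2,0,-1.3,0],
    [0,0,0,0.2,0,-1.5,0],
    [0,0,0,0.2,0,-1.6,0],
    [0,0,0,0.2,0,-1.7,0],
    [0,0,0,0.2,0,-1.7,0]
  ]
}}

```text
time: 33.35
position: [0.4482, -0.1146, 0.032]
tool_rot: [2.383, 2.044, 0.003]
ft_force: [-0.1, 2.6, 5.1]
grip_width: -0.001
grip_force: 3.0
```

{"op": "carry_out", "data": {
  "steps": [
    [0,0,0,-0.2,0,-0.2,0],
    [0,0,0,-0.2,0,-0.4,0],
    [0,0,0,-0.2,0,-0.5,0],
    [0,0,0,-0.2,0,-0.5,0]
  ]
}}

```text
time: 33.75
position: [0.4481, -0.1159, 0.0301]
tool_rot: [2.38, 2.041, 0.002]
ft_force: [-6.0, 2.6, 31.5]
grip_width: 0.005
grip_force: 15.2
```

{"op": "carry_out", "data": {
  "steps": [
    [0,0,0,0,0,1,0],
    [0,0,0,0,0,2.5,0],
    [0,0,0,-0.6,-3.3,2.5,0],
    [0,0,0,-1.2,-6.5,2.5,0],
    [0,0,0,-1.2,-6.5,2.5,0],
    [0,0,0,-1.2,-6.5,1.8,0],
    [0,0,0,-1.2,-6.5,1.4,0],
    [0,0,0,-1.2,-6.5,1.1,0],
    [0,0,0,-1.2,-6.5,0.8,0],
    [0,0,0,-1.2,-6.5,0.5,0],
    [0,0,0,-1.2,-6.5,0.2,0],
    [0,0,0,-1.2,-6.5,0.2,0]
  ]
}}

```text
time: 34.95
position: [0.4327, -0.1799, 0.0301]
tool_rot: [-2.384, -2.045, 0.004]
ft_force: [-9.5, 4.5, 28.1]
grip_width: 0.007
grip_force: 14.1
```

{"op": "carry_out", "data": {
  "steps": [
    [0,0,0,0,0,1,0],
    [0,0,0,0,0,2.5,0],
    [0,0,0,-0.3,-3,2.5,0],
    [0,0,0,-0.4,-4.3,2.5,0],
    [0,0,0,-0.4,-4.3,2.5,0],
    [0,0,0,-0.4,-4.3,1.7,0],
    [0,0,0,-0.4,-4.3,1.3,0],
    [0,0,0,-0.4,-4.3,1,0],
    [0,0,0,-0.4,-4.3,0.7,0],
    [0,0,0,-0.4,-4.3,0.4,0],
    [0,0,0,-0.4,-4.3,0.1,0],
    [0,0,0,-0.4,-4.3,0,0]
  ]
}}

```text
time: 36.15
position: [0.4284, -0.2224, 0.0301]
tool_rot: [-2.383, -2.045, 0.004]
ft_force: [-11.2, 5.4, 36.2]
grip_width: 0.008
grip_force: 18.1
```

{"op": "carry_out", "data": {
  "steps": [
    [0,0,0,0,0,1,0],
    [0,0,0,0,0,2.7,0],
    [0,0,0,-0.5,-3.3,2.7,0],
    [0,0,0,-1,-6.4,2.7,0],
    [0,0,0,-1,-6.4,2.7,0],
    [0,0,0,-1,-6.4,1.8,0],
    [0,0,0,-1,-6.4,1.4,0],
    [0,0,0,-1,-6.4,1,0],
    [0,0,0,-1,-6.4,0.7,0],
    [0,0,0,-1,-6.4,0.5,0],
    [0,0,0,-1,-6.4,0.3,0],
    [0,0,0,-1,-6.4,0.2,0]
  ]
}}

```text
time: 37.35
position: [0.4186, -0.2872, 0.0304]
tool_rot: [-2.385, -2.045, 0.001]
ft_force: [-4.3, 3.4, 14.0]
grip_width: 0.004
grip_force: 6.9
```

{"op": "carry_out", "data": {
  "steps": [
    [0,0,0,0,0,-0.2,0],
    [0,0,0,0,0,1,0],
    [0,0,0,0,0,2.6,0],
    [0,0,0,5,-0.9,2.6,0],
    [0,0,0,10.8,-1.8,2.6,0],
    [0,0,0,10.8,-1.8,2.6,0],
    [0,0,0,10.8,-1.8,1.7,0],
    [0,0,0,10.8,-1.8,1.2,0],
    [0,0,0,10.8,-1.8,0.8,0],
    [0,0,0,10.8,-1.8,0.4,0],
    [0,0,0,10.8,-1.8,0.1,0],
    [0,0,0,10.8,-1.8,0,0]
  ]
}}

```text
time: 38.55
position: [0.5245, -0.3063, 0.0313]
tool_rot: [-2.386, -2.043, 0.005]
ft_force: [-7.3, 2.2, 16.8]
grip_width: 0.003
grip_force: 8.2
```

Next, a little more pressure here, then the outer end of seat 3.

{"op": "carry_out", "data": {
  "steps": [
    [0,0,0,0,0,-0.2,0],
    [0,0,0,0,0,-0.2,0],
    [0,0,0,0,0,1,0],
    [0,0,0,0,0,2.6,0],
    [0,0,0,0.6,3,2.6,0],
    [0,0,0,1.2,6.5,2.6,0],
    [0,0,0,1.2,6.5,2.6,0],
    [0,0,0,1.2,6.5,1.7,0],
    [0,0,0,1.2,6.5,1.1,0],
    [0,0,0,1.2,6.5,0.6,0],
    [0,0,0,1.2,6.5,0.2,0],
    [0,0,0,1.2,6.5,-0.1,0]
  ]
}}

```text
time: 39.75
position: [0.5378, -0.2414, 0.0301]
tool_rot: [-2.386, -2.042, 0.004]
ft_force: [-11.5, 2.9, 31.9]
grip_width: 0.008
grip_force: 15.4
```

{"op": "carry_out", "data": {
  "steps": [
    [0,0,0,0,0,0,0],
    [0,0,0,0,0,0,0]
  ]
}}

```text
time: 39.95
position: [0.5377, -0.2414, 0.0303]
tool_rot: [-2.386, -2.043, 0.004]
ft_force: [-6.4, 0.7, 15.2]
grip_width: 0.004
grip_force: 7.5
```

{"op": "carry_out", "data": {
  "steps": [
    [0,0,0,0,0,1,0],
    [0,0,0,0,0,2.5,0],
    [0,0,0,0.5,3,2.5,0],
    [0,0,0,0.6,4.4,2.5,0],
    [0,0,0,0.6,4.4,2.5,0],
    [0,0,0,0.6,4.4,1.7,0],
    [0,0,0,0.6,4.4,1.2,0],
    [0,0,0,0.6,4.4,0.8,0],
    [0,0,0,0.6,4.4,0.4,0],
    [0,0,0,0.6,4.4,0.1,0],
    [0,0,0,0.6,4.4,-0.1,0],
    [0,0,0,0.6,4.4,-0.2,0]
  ]
}}

```text
time: 41.15
position: [0.544, -0.1977, 0.0301]
tool_rot: [2.387, 2.043, -0.006]
ft_force: [-13.6, 1.8, 34.9]
grip_width: 0.005
grip_force: 17.5
```

{"op": "carry_out", "data": {
  "steps": [
    [0,0,0,0,0,1,0],
    [0,0,0,0,0,2.5,0],
    [0,0,0,0.5,3,2.5,0],
    [0,0,0,1,6.5,2.5,0],
    [0,0,0,1,6.5,2.5,0],
    [0,0,0,1,6.5,1.7,0],
    [0,0,0,1,6.5,1.2,0],
    [0,0,0,1,6.5,0.8,0],
    [0,0,0,1,6.5,0.4,0],
    [0,0,0,1,6.5,0.2,0],
    [0,0,0,1,6.5,0,0],
    [0,0,0,1,6.5,0,0]
  ]
}}

```text
time: 42.35
position: [0.5541, -0.1327, 0.0301]
tool_rot: [2.386, 2.042, -0.006]
ft_force: [-11.9, 1.1, 29.0]
grip_width: 0.004
grip_force: 14.4
```

Before shutting the cover, I'll check a few ends by touch, starting with the inner end of seat 3.

{"op": "carry_out", "data": {
  "steps": [
    [0,0,0,0,0,1,0],
    [0,0,0,0,0,2.8,0],
    [0,0,0,-0.8,-5,2.8,0],
    [0,0,0,-1.6,-10,2.8,0],
    [0,0,0,-2.4,-15,2.8,0],
    [0,0,0,-2.8,-17.2,2.8,0],
    [0,0,0,-2.8,-17.2,2,0],
    [0,0,0,-2.8,-17.2,1.2,0],
    [0,0,0,-2.8,-17.2,0.7,0],
    [0,0,0,-2.8,-17.2,0.4,0],
    [0,0,0,-2.8,-17.2,0.2,0],
    [0,0,0,-2.8,-17.2,0,0]
  ]
}}

```text
time: 43.55
position: [0.5266, -0.3013, 0.0302]
tool_rot: [-2.381, -2.047, 0.004]
ft_force: [-13.9, 6.3, 35.5]
grip_width: 0.006
grip_force: 17.6
```

{"op": "carry_out", "data": {
  "steps": [
    [0,0,0,0,0,1,0],
    [0,0,0,0,0,2.8,0],
    [0,0,0,-5,0.9,2.8,0],
    [0,0,0,-10.8,1.8,2.8,0],
    [0,0,0,-10.8,1.8,2.8,0],
    [0,0,0,-10.8,1.8,2,0],
    [0,0,0,-10.8,1.8,1.2,0],
    [0,0,0,-10.8,1.8,0.8,0],
    [0,0,0,-10.8,1.8,0.4,0],
    [0,0,0,-10.8,1.8,0.2,0],
    [0,0,0,-10.8,1.8,0,0]
  ]
}}

```text
time: 44.65
position: [0.42, -0.285, 0.03]
tool_rot: [-2.383, -2.045, 0.002]
ft_force: [-13.1, 8.1, 46.7]
grip_width: 0.007
grip_force: 23.2
```

{"op": "carry_out", "data": {
  "steps": [
    [0,0,0,0,0,1,0],
    [0,0,0,0,0,2.8,0],
    [0,0,0,0.8,5,2.8,0],
    [0,0,0,1.6,10,2.8,0],
    [0,0,0,2.4,15,2.8,0],
    [0,0,0,2.6,17.2,2.8,0],
    [0,0,0,2.6,17.2,2,0],
    [0,0,0,2.6,17.2,1.2,0],
    [0,0,0,2.6,17.2,0.7,0],
    [0,0,0,2.6,17.2,0.4,0],
    [0,0,0,2.6,17.2,0.2,0],
    [0,0,0,2.6,17.2,0,0]
  ]
}}

```text
time: 45.85
position: [0.444, -0.1145, 0.0298]
tool_rot: [-2.386, -2.04, 0.007]
ft_force: [-19.4, 4.5, 57.6]
grip_width: 0.002
grip_force: 28.6
```

{"op": "carry_out", "data": {
  "steps": [
    [0,0,0,0,0,2,0],
    [0,0,0,0,0,6,0],
    [0,0,0,0,4,11,0],
    [0,0,0,0,8,16,0],
    [0,0,0,0,8,21,0],
    [0,0,0,0,8,21,0],
    [0,0,0,0,8,21,0]
  ]
}}

```text
time: 46.55
position: [0.447, -0.0337, 0.2403]
tool_rot: [2.38, 2.04, 0.005]
ft_force: [-0.1, -1.2, -0.2]
grip_width: 0.007
grip_force: 0.0
```

```bash
python3 seats.py top .030; python3 - <<'E'
from h import *
for n in("top","scene"):
    im,K,M=shot(n);cv2.imwrite(f"pics/{n}9.png",im)
a=cv2.resize(cv2.imread("pics/top9.png")[170:310,260:400],None,fx=3,fy=3)
b=cv2.resize(cv2.imread("pics/scene9.png")[150:260,110:250],None,fx=2.7,fy=2.7)
o=np.zeros((420,800,3),np.uint8);o[:a.shape[0],:a.shape[1]]=a;o[:b.shape[0],422:422+b.shape[1]]=b;cv2.imwrite("pics/v9.png",o)
E
```

```text
46.6 [ 0.4455 -0.0343  0.2379] [2.384e+00 2.041e+00 2.000e-03]
world [ 0.423 -0.257] tray x,y mm [ 55.4 -54.7] [92.9 45.5] 0.0 ext x 8.897921 101.83494
world [ 0.532 -0.274] tray x,y mm [55.1 56. ] [44.7 93. ] 89.5 ext x 8.731954 101.57936
world [ 0.55  -0.166] tray x,y mm [-54.2  56.4] [91.7 45.5] 0.3 ext x -100.041985 -8.377838
```

View pics/v9.png

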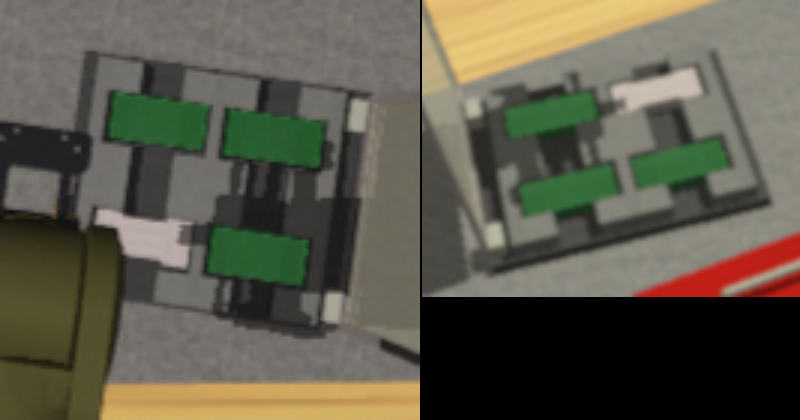

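All four pieces are flush: three green tiles and the blank in seat 0, all level in both views. Now I'll go over and behind the cover.

{"op": "carry_out", "data": {
  "steps": [
    [0,0,0,0,0,5,0],
    [0,0,0,0,0,10,0],
    [0,0,0,0,0,15,0],
    [0,0,0,0.1,-5,16,0],
    [0,0,0,0.2,-10,16,0],
    [0,0,0,0.3,-15,16,0],
    [0,0,0,0.4,-20,16,0],
    [0,0,0,0.5,-25,16,0],
    [0,0,0,0.6,-30,16,0],
    [0,0,0,0.7,-35,16,0],
    [0,0,0,0.8,-39,16,0],
    [0,0,0,0.8,-39,16,0]
  ]
}}

```text
time: 47.9
position: [0.4487, -0.4314, 0.3903]
tool_rot: [-2.39, -2.027, 0.003]
ft_force: [-0.4, -0.6, -0.2]
grip_width: 0.005
grip_force: 0.0
```

{"op": "carry_out", "data": {
  "steps": [
    [0,0,0,0,-0.2,0,0],
    [0,0,0,0,-0.2,0,0],
    [0,0,0,0,-0.2,0,0]
  ]
}}

```text
time: 48.2
position: [0.4529, -0.4239, 0.3966]
tool_rot: [-2.383, -2.047, -0.0]
ft_force: [-0.1, -0.1, 0.2]
grip_width: 0.005
grip_force: 0.0
```

{"op": "carry_out", "data": {
  "steps": [
    [0,0,0,0,0,-4,0],
    [0,0,0,0,0,-8,0],
    [0,0,0,0,0,-12,0],
    [0,0,0,0,0,-15,0],
    [0,0,0,0,0,-15,0],
    [0,0,0,0,0,-15,0]
  ]
}}

```text
time: 48.8
position: [0.4528, -0.4249, 0.2478]
tool_rot: [2.383, 2.045, -0.0]
ft_force: [0.4, 0.3, 0.4]
grip_width: 0.007
grip_force: 0.0
```

{"op": "carry_out", "data": {
  "steps": [
    [0,0,0,0.3,1.7,0,0],
    [0,0,0,0.5,3.2,0,0],
    [0,0,0,0.7,4.6,0,0],
    [0,0,0,1.0,6.2,0,0],
    [0,0,0,1.2,7.6,-0.1,0],
    [0,0,0,1.4,9.0,-0.2,0],
    [0,0,0,1.6,10.4,-0.4,0],
    [0,0,0,1.9,11.8,-0.6,0],
    [0,0,0,2.1,13.0,-1.0,0],
    [0,0,0,2.3,14.3,-1.5,0],
    [0,0,0,2.5,15.6,-2.0,0],
    [0,0,0,2.7,16.9,-2.6,0]
  ]
}}

```text
time: 50.0
position: [0.4793, -0.2555, 0.2197]
tool_rot: [-2.385, -2.044, 0.001]
ft_force: [0.4, -2.9, -0.8]
grip_width: 0.008
grip_force: 1.1
```

{"op": "carry_out", "data": {
  "steps": [
    [0,0,0,0.2,1.6,-0.8,0],
    [0,0,0,0.5,3.1,-1.9,0],
    [0,0,0,0.7,4.5,-3.1,0],
    [0,0,0,0.9,5.7,-4.4,0],
    [0,0,0,1.1,6.9,-5.9,0],
    [0,0,0,1.3,8.0,-7.4,0],
    [0,0,0,1.4,8.9,-9.0,0],
    [0,0,0,1.5,9.7,-10.8,0],
    [0,0,0,1.6,10.3,-12.6,0],
    [0,0,0,1.7,10.7,-14.4,0],
    [0,0,0,1.7,11.0,-16.2,0],
    [0,0,0,1.7,11.1,-17.2,0]
  ]
}}

```text
time: 51.2
position: [0.4957, -0.1431, 0.0466]
tool_rot: [-2.382, -2.044, -0.001]
ft_force: [-0.0, 0.4, 1.2]
grip_width: 0.004
grip_force: 0.5
```

Now the last push down to shut.

{"op": "carry_out", "data": {
  "steps": [
    [0,0,0,0,0.2,-0.4,0],
    [0,0,0,0,0.2,-0.7,0],
    [0,0,0,0,0.2,-0.9,0],
    [0,0,0,0,0.2,-1.1,0],
    [0,0,0,0,0.2,-1.2,0],
    [0,0,0,0,0.2,-1.2,0]
  ]
}}

```text
time: 51.8
position: [0.4969, -0.1433, 0.0393]
tool_rot: [2.385, 2.044, -0.002]
ft_force: [-7.3, 3.0, 19.3]
grip_width: 0.008
grip_force: 9.7
```

{"op": "carry_out", "data": {
  "steps": [
    [0,0,0,0,0,1,0],
    [0,0,0,0,0,4,0],
    [0,0,0,0,0,9,0],
    [0,0,0,0,5,14,0],
    [0,0,0,0,10,19,0],
    [0,0,0,0,15,21,0],
    [0,0,0,0,15,21,0],
    [0,0,0,0,15,21,0]
  ]
}}

```text
time: 52.6
position: [0.4984, 0.0134, 0.2509]
tool_rot: [2.372, 2.052, 0.009]
ft_force: [-0.6, 0.2, 0.5]
grip_width: 0.005
grip_force: 0.0
```

```bash
python3 seats.py top .030; python3 - <<'E'
from h import *
im,K,M=shot("top");a=cv2.resize(im[100:310,100:440],None,fx=1.17,fy=1.17)
im,K,M=shot("scene");b=cv2.resize(im[80:320,60:460],None,fx=1,fy=1)
o=np.zeros((250,800,3),np.uint8);o[:a.shape[0],:a.shape[1]]=a[:250];o[:240,400:]=b;cv2.imwrite("pics/v10.png",o)
E
```

```text
52.65 [0.4977 0.0096 0.249 ] [2.376 2.048 0.004]
```

View pics/v10.png

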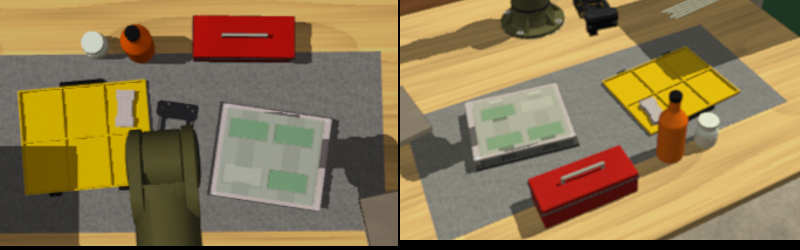

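The cover lies flat over the tray, around (270,155), with all four pieces under it. The other things are where they were.

```bash
python3 -c "
from bench import ctrl
print(ctrl.close_job())"
```

```text
the job is handed in; nothing more can be done
None
```

The job is handed in at about 53 s: three glass tiles and one aluminium blank were pressed flush in the tray's four seats, the cover was folded shut and released, and the flask, toolbox and jar were left in place; the hand-in call returned no verdict.

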